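# Order the red bar at the chocolate counter

## Task

A guest wants the red-wrapped bar. Press the white order key standing in front of the red bar down until it clicks, let it come up, then press the big green send key at the left, which is stiffer, until it clicks and let it come up too. Leave the order keys of the other two bars unpressed.

Things in the scene. Friction and masses are not known exactly. Their poses are not given: they have to be found in the camera images.
- red_key (a point): Top centre of the white key (38 mm diameter) whose grey 72 mm square housing, 28 mm high, fixed, has the chocolate bar in the red wrapper (brown label, gold ends, 74x150x11 mm) right behind it, away from the robot; one of three like buttons in a row at the right, order varies. At rest 42 mm above the counter; sinks at most 8 mm, clicks at 5 mm, springs back. Light: starts at 1 N, clicks at 3 N, bottoms at 4 N.
- navy_key (a point): Top centre of the white key (38 mm diameter) whose grey 72 mm square housing, 28 mm high, fixed, has the chocolate bar in the navy (dark blue) wrapper (brown label, gold ends, 74x150x11 mm) right behind it, away from the robot; one of three like buttons in a row at the right, order varies. At rest 42 mm above the counter; sinks at most 8 mm, clicks at 5 mm, springs back. Light: starts at 1 N, clicks at 3 N, bottoms at 4 N.
- teal_key (a point): Top centre of the white key (38 mm diameter) whose grey 72 mm square housing, 28 mm high, fixed, has the chocolate bar in the teal (green-blue) wrapper (brown label, gold ends, 74x150x11 mm) right behind it, away from the robot; one of three like buttons in a row at the right, order varies. At rest 42 mm above the counter; sinks at most 8 mm, clicks at 5 mm, springs back. Light: starts at 1 N, clicks at 3 N, bottoms at 4 N.
- send_key (a point): Top centre of the green round key (48 mm diameter) on a fixed round black housing, 88 mm diameter, 32 mm high, standing at the robot's left, past the copper pot; the counter bell behind it is a bystander. At rest 46 mm above the counter; sinks straight down at most 8 mm, clicks at 5 mm, springs back. Stiff: starts at 4 N, clicks at 9 N, bottoms at 12 N.

How it is judged (in metres and radians):
On the way, in this order (a step that is already met when the one before it is completed fails the run):
1. the red bar's order key is pressed until it clicks (5 mm down) (height (world z) of red_key below 0.037 m), for 0.05 s.
2. the red bar's order key has come up again (height (world z) of red_key above 0.0405 m), for 0.1 s.
3. the green send key is pressed until it clicks (5 mm down) (height (world z) of send_key below 0.041 m), for 0.05 s.
4. the green send key has come up again (height (world z) of send_key above 0.0445 m), for 0.1 s.
At the end, for the whole second after the job is handed in: All four keys stand up again, within 1.5 mm of their rest height, after the red bar's order key and then the green send key have each been pressed at least 5 mm (height (world z) of each of red_key, navy_key, teal_key above 0.0405 m and height (world z) of send_key above 0.0445 m); the robot touches nothing.
It fails at once if the order key of another bar is pressed to its click (height (world z) of any of navy_key, teal_key below 0.037 m).
It also fails if it takes over 45 s, if anything falls off the work surface, if the arm or the gripper's body presses on something with over 40 N, if the wrist force passes 120 N, or if a joint passes its speed limit or range.

## Robot

A 6-joint arm with a two-finger parallel gripper is mounted at the origin on a cart in front of the work surface, level with it; the furniture and walls round the work are solid. World frame = base frame: x ahead of the robot, y to its left, z up, the work surface at z = 0. Lengths are in m, angles in degrees, forces in N, time in s.
With the tool pointing down it reaches from about 0.375 to 0.9 m from the base axis. Payload 3.1 kg.
Tool frame: the origin (TCP) lies at the very end of the fingers, on their centre line; the grasp point (between the pads) lies 19 mm behind it (bot.grip_point_offset is the distance from the TCP to the grasp point, in m); z points along the fingers, x is the direction in which the jaws open and shut, and the axes are right-handed (so a half turn about z gives the same grasp; the last joint's range is limited). The gripper opens to 87 mm and grips with 3 to 60 N. Pads are 19 mm wide; open, the fingers measure 117 mm over their backs; the gripper's body (75 mm by 190 mm) begins 51 mm behind the grasp point.
Start: joints at [-85.514, 30.224, 82.088, -0, 67.689, -10.227], TCP at [0.159, -0.604, 0.223] pointing down, gripper open.
Joint ranges: [-176.69, 176.69], [-43.24, 126.21], [12.49, 139.97], [-82, 262], [0, 151.66], [-163.58, 163.58]. Speed limits (degrees/s): [159.86, 159.86, 180, 180, 180, 180].

## Interface

Orientations are given as a 3x3 rotation matrix whose columns are the frame's x, y, z axes.
In Python, from rig import bot, capture, recognise, place_of gives the robot as it stands.
- The arm moves only by the tool send_rows, never from a script. Its argument "motion" is a list of rows, each a list of 2 entries, a list of its own where there are three numbers: the shift along the tool's x, y, z in mm, then the turn about the tool's z in rad. A call has exactly 5 rows; each row shifts and turns the pose as measured when the row begins, along the tool's axes as they then stand; what a row does not reach is not made up. A row lasts 1/12 s, in which the tool goes at most 41.7 mm and 7.16 degrees, less where a joint would pass 70% of its speed; a pose out of reach is approached as far as the arm can. A call with a gripper value outside its range is refused whole. "gripper" is the closure, from 0 (fully open) to 1 (shut), set as the call begins (left out, the last holds). The fingers move at their own pace and stop on an object; the grip force is fixed at half the most. Time passes only in rows, so rows that do not move let the fingers close, or fill a call up. It gives the time, the measured TCP pose, the force and the opening at its end, in the units of the state.
- bot.read_state(): the state, without advancing time (a new reading comes with each control period).
- capture(name): name is "scene" or "top" or "wrist"; returns a dict with "image" (384x512x3 uint8, blue, green, red), "fx", "fy", "cx", "cy" (pixels), "dist_coeffs" ([k1, k2, p1, p2, k3] as OpenCV has them; the pictures are not rectified), "rvec" (rotation vector, rad) and "tvec" (3), from world to camera coordinates, as OpenCV has them. Camera axes: x right, y down, z forward; pixel columns grow to the right and rows downward; lengths in m; the calibration is good to about 2 mm. A picture is of the moment at which its call begins. There is no depth.
- bot.hand_in(): hands the job in, once; it reports no verdict.
Trained networks look in the newest picture that a camera, given by its name, has taken for a name from the list of things; names that differ only in an ending like _2 or _b are one class to them, and where a whole thing is asked for, a point or a joint stands for the part that bears it (a point fixed in the world has none). Each returns a list of dicts, best first, with "p" (0 to 1); they miss things now and then, are a little off and sometimes report something else, mostly with a low value. They report only what shows in the picture. A call takes as long as a camera call.
- recognise(camera, target): "xy" ([column, row] in pixels, amid what is visible of it).
- place_of(camera, target): "xy" ([column, row] in pixels: a listed point, or the origin of a listed thing).
The state is a dict: "time_s": time; "joint_positions": joint angles; "qvel": joint speeds; "tau": joint torques, N m; "position": TCP position; "tcp_rot": TCP orientation; "force": force on the tool from outside, world axes, zero at the start; "moment": the same for the moment, N m; "opening": opening from 0.0 (shut) to 1.0 (fully open).
Only numpy, scipy, OpenCV 4.12 (cv2) and the standard library are available. Lean on these libraries where they do the work, as an engineer would, in place of code of your own. Each camera call takes 0.05 s, during which the arm holds its last target.

## Working session

There is one attempt and no reset: what is moved stays moved. The work goes in short steps, Python scripts to look and compute and a tool call to move; the robot and the scene stay as the last step left them, time stands still between calls to the robot, and variables do not carry over. Pictures are saved under pics/ and viewed, and the job is handed in when it is done.

Besides the shell and the picture viewer there is one more tool, called after ">>>" by a JSON object that holds its "method" and its "body". send_rows: Moves the arm, as the interface text tells. Its arguments: {"type":"object","properties":{"motion":{"type":"array","items":{"type":"array"}},"gripper":{"type":"number"}},"required":["motion"]}

```bash
mkdir -p pics; cat > h.py <<'E'
from rig import bot,capture,recognise,place_of
import numpy as np,cv2
def ray(c,xy,z):
    K=np.array([[c["fx"],0,c["cx"]],[0,c["fy"],c["cy"]],[0,0,1.]])
    p=cv2.undistortPoints(np.array([[xy]],float),K,np.array(c["dist_coeffs"],float))[0,0]
    R=cv2.Rodrigues(np.array(c["rvec"],float))[0];t=np.array(c["tvec"],float).reshape(3)
    C=-R.T@t;d=R.T@np.array([p[0],p[1],1]);return C+d*(z-C[2])/d[2]
E
python3 - <<'E'
from h import *
for n in ["scene","top"]:
    c=capture(n);cv2.imwrite(f"pics/{n}0.png",c["image"])
    for t in ["red_key","navy_key","teal_key","send_key"]:
        z=.046 if t[0]=='s' else .042
        for r in place_of(n,t)[:3]: print(n,t,np.round(r["xy"],1),round(r["p"],2),ray(c,r["xy"],z).round(4))
s=bot.read_state();print(s["time_s"],s["position"],s["tcp_rot"],s["force"],s["opening"])
E
```

```text
scene red_key [272.1 186.2] 0.7 [ 0.488  -0.0649  0.042 ]
scene red_key [126.5 239.9] 0.43 [0.5124 0.3788 0.042 ]
scene send_key [125.9 237.5] 0.72 [0.5175 0.3778 0.046 ]
top red_key [284.9 195.8] 0.51 [ 0.4682 -0.0681  0.042 ]
top navy_key [372.9 198.4] 0.62 [ 0.4553 -0.3515  0.042 ]
top teal_key [327.8 197.4] 0.4 [ 0.4608 -0.2064  0.042 ]
top send_key [148.3 183.4] 0.62 [0.5149 0.3713 0.046 ]
0.5 [ 0.15877266 -0.6044615   0.22252371] [[ 2.53957348e-01 -9.67215418e-01  1.12025223e-05]
 [-9.67215417e-01 -2.53957348e-01  4.16719035e-05]
 [-3.74607447e-05 -2.14181384e-05 -9.99999999e-01]] [0.00364835 0.3803834  1.09785872] 1.0036248971425328
```

View pics/scene0.png

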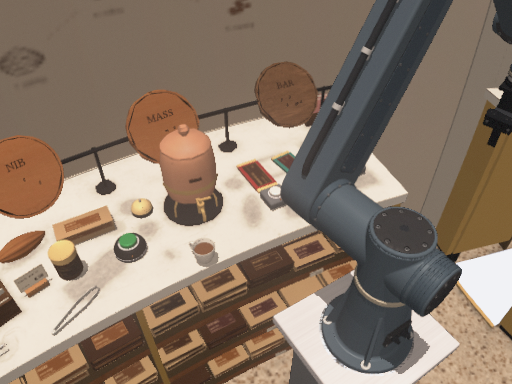

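View pics/top0.png

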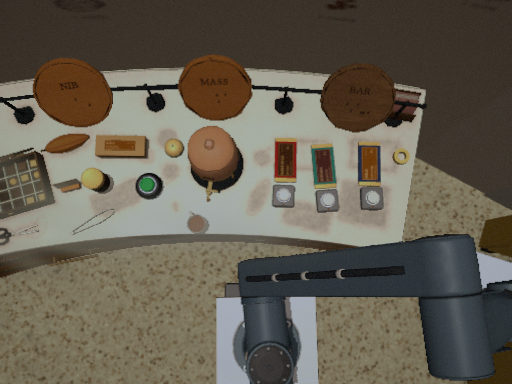

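```bash
python3 - <<'E'
from h import *
a=cv2.imread("pics/scene0.png");b=cv2.imread("pics/top0.png")
A=cv2.resize(a[165:215,230:310],None,fx=7,fy=7,interpolation=2)[:, :400*2]
B=cv2.resize(b[165:215,240:320],None,fx=7,fy=7,interpolation=2)
cv2.imwrite("pics/z.png",np.vstack([A,B])[:, :].astype('uint8')[:600*2]) if 0 else cv2.imwrite("pics/z.png",cv2.resize(np.vstack([A,B]),(480,600)))
c=capture("top")
for n,xy,z in [("pottop",(213,140),.2),("potbase",(217,165),0),("spout",(209,198),.05),("cup",(198,222),.06)]: print(n,ray(c,xy,z).round(3))
c=capture("scene")
for n,xy in [("potbase",(193,207))]: print(n,ray(c,xy,0).round(3))
R=cv2.Rodrigues(np.array(c["rvec"]))[0];C=-R.T@np.array(c["tvec"]).reshape(3);print(C)
for z in (.15,.2,.25,.3):print(z,ray(c,(182,128),z))
E
```

```text
pottop [0.615 0.15  0.2  ]
potbase [0.582 0.154 0.   ]
spout [0.464 0.176 0.05 ]
cup [0.386 0.21  0.06 ]
potbase [0.573 0.159 0.   ]
[-0.26717347  0.46363797  0.86005337]
0.15 [0.76181729 0.09158671 0.15      ]
0.2 [0.6893586  0.11778553 0.2       ]
0.25 [0.6168999  0.14398435 0.25      ]
0.3 [0.54444121 0.17018318 0.3       ]
```

View pics/z.png

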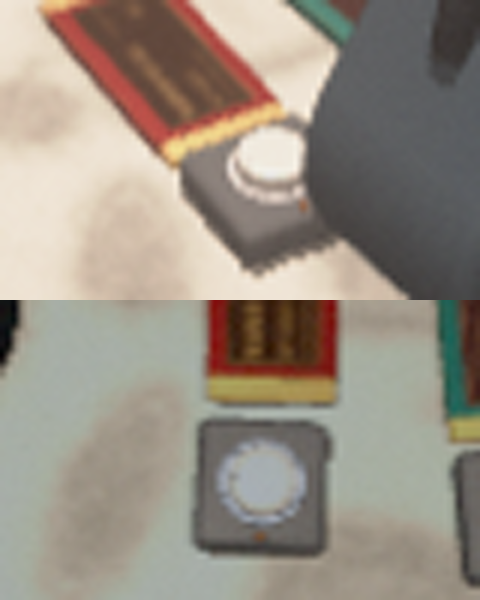

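>>> {"method": "send_rows", "body": {"motion": [[[-28,-28,0],0],[[-28,-28,0],0],[[-28,-28,0],0],[[-28,-28,0],0],[[-28,-28,0],0]], "gripper": 1}}

```text
time_s: 1.02
position: [0.2575, -0.4387, 0.2213]
tcp_rot: [[0.242, -0.97, 0.0], [-0.97, -0.242, -0.012], [0.012, 0.003, -1.0]]
force: [0.0, -0.3, -0.6]
opening: 0.706
```

>>> {"method": "send_rows", "body": {"motion": [[[-28,-28,0],0],[[-28,-28,0],0],[[-28,-28,0],0],[[-28,-28,0],0],[[-28,-28,0],0]]}}

```text
time_s: 1.43
position: [0.3629, -0.2613, 0.2204]
tcp_rot: [[0.238, -0.971, 0.003], [-0.971, -0.238, -0.015], [0.015, 0.001, -1.0]]
force: [0.7, -0.1, 0.6]
opening: 0.324
```

>>> {"method": "send_rows", "body": {"motion": [[[-30,-25,0],0],[[-30,-25,0],0],[[-30,-25,0],0],[[-25,-20,0],0],[[0,0,0],0]]}}

```text
time_s: 1.85
position: [0.4328, -0.1152, 0.2202]
tcp_rot: [[0.243, -0.97, 0.008], [-0.97, -0.243, -0.016], [0.017, -0.004, -1.0]]
force: [-0.9, 0.3, -0.2]
opening: 0.018
```

```bash
python3 - <<'E'
from h import *
for n,m in [("scene",(275,190.3)),("top",(283.7,195.2))]:
    print("manual",ray(capture(n),m,.042).round(4))
for n in ["wrist","scene","top"]:
    c=capture(n);cv2.imwrite(f"pics/{n}1.png",c["image"])
    for t in ["red_key","navy_key","teal_key"]:
        for r in place_of(n,t)[:2]: print(n,t,np.round(r["xy"],1),round(r["p"],2),ray(c,r["xy"],.042).round(4))
s=bot.read_state();print(s["time_s"],s["position"],np.round(s["tcp_rot"],3),s["force"],s["opening"],s["joint_positions"])
E
```

```text
manual [ 0.4683 -0.0621  0.042 ]
manual [ 0.4702 -0.0643  0.042 ]
wrist red_key [211.8 118.4] 0.68 [ 0.4726 -0.0635  0.042 ]
wrist navy_key [464.1 193.3] 0.94 [ 0.4607 -0.3503  0.042 ]
wrist teal_key [339.8 165.8] 0.73 [ 0.4569 -0.2051  0.042 ]
scene navy_key [353.4 157.8] 0.67 [ 0.4641 -0.3673  0.042 ]
scene teal_key [318.2 177.8] 0.45 [ 0.4458 -0.2062  0.042 ]
top navy_key [370.5 198.3] 0.67 [ 0.4557 -0.3438  0.042 ]
2.55 [ 0.43143374 -0.12041194  0.21998747] [[ 0.237 -0.972  0.007]
 [-0.971 -0.237 -0.018]
 [ 0.019 -0.003 -1.   ]] [ 0.299751   -0.07836495  0.68101632] 0.006736256061225088 [-29.46306659  16.58439331 107.13463375  -0.82771087  55.42693383
  47.30754672]
```

View pics/wrist1.png

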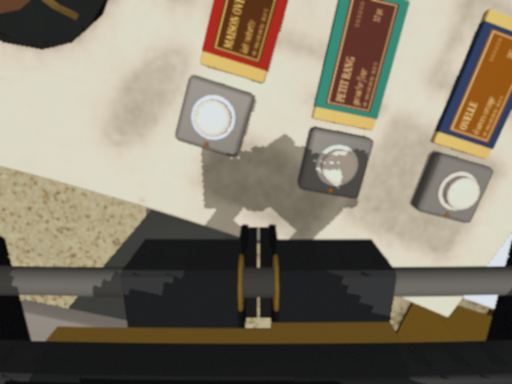

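View pics/scene1.png

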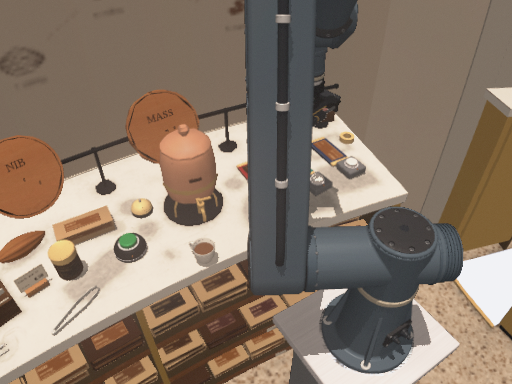

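>>> {"method": "send_rows", "body": {"motion": [[[-20,-22,10],0],[[-20,-22,20],0],[[-8,-9,25],0],[[0,0,25],0],[[0,0,10],0]]}}

```text
time_s: 2.97
position: [0.4792, -0.0643, 0.1301]
tcp_rot: [[0.232, -0.972, 0.021], [-0.972, -0.232, -0.024], [0.028, -0.015, -0.999]]
force: [-0.4, -0.2, 0.5]
opening: 0.006
```

```bash
cat > s.py <<'E'
from h import *
import sys
s=bot.read_state();R=np.array(s["tcp_rot"]);p=np.array(s["position"])
print(s["time_s"],p.round(4),"f",np.round(s["force"],1),"z",R[:,2].round(3))
if len(sys.argv)>1: print("tool mm",(R.T@(np.array(list(map(float,sys.argv[1:4])))-p)*1000).round(1))
E
python3 s.py .470 -.0635 .06
```

```text
2.9667 [ 0.4792 -0.0643  0.1301] f [-0.4 -0.2  0.5] z [ 0.021 -0.024 -0.999]
tool mm [-4.9  9.8 69.8]
```

>>> {"method": "send_rows", "body": {"motion": [[[-5,10,15],0],[[0,0,20],0],[[0,0,20],0],[[0,0,8],0],[[0,0,0],0]]}}

```text
time_s: 3.38
position: [0.47, -0.0625, 0.0619]
tcp_rot: [[0.234, -0.972, 0.019], [-0.972, -0.234, -0.023], [0.027, -0.013, -1.0]]
force: [0.1, 0.5, 0.2]
opening: 0.006
```

```bash
python3 s.py .470 -.0635 .036; python3 - <<'E'
from h import *
c=capture("wrist");cv2.imwrite("pics/w2.png",c["image"])
E
```

```text
3.3833 [ 0.47   -0.0625  0.0619] f [0.1 0.5 0.2] z [ 0.019 -0.023 -1.   ]
tool mm [ 0.3  0.5 25.9]
```

View pics/w2.png

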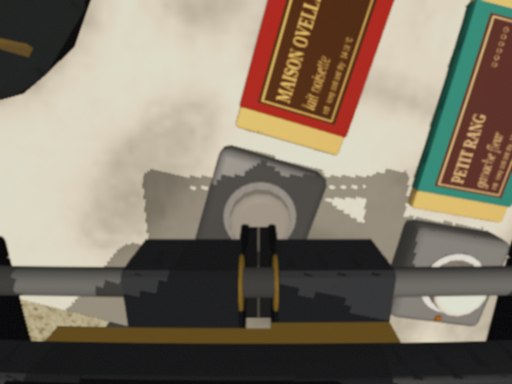

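>>> {"method": "send_rows", "body": {"motion": [[[0,0,8],0],[[0,0,7],0],[[0,0,4],0],[[0,0,3],0],[[0,0,2],0]]}}

```text
time_s: 3.85
position: [0.4736, -0.0643, 0.0398]
tcp_rot: [[0.234, -0.972, 0.027], [-0.972, -0.234, -0.026], [0.031, -0.02, -0.999]]
force: [-0.6, 1.0, 2.1]
opening: 0.006
```

>>> {"method": "send_rows", "body": {"motion": [[[0,0,3],0],[[0,0,3],0],[[0,0,2],0],[[0,0,2],0],[[0,0,1],0]]}}

```text
time_s: 4.27
position: [0.4735, -0.0642, 0.0345]
tcp_rot: [[0.234, -0.972, 0.029], [-0.972, -0.235, -0.027], [0.033, -0.022, -0.999]]
force: [-1.7, 0.6, 6.0]
opening: 0.005
```

>>> {"method": "send_rows", "body": {"motion": [[[0,0,1],0],[[0,0,1],0],[[0,0,0],0],[[0,0,-5],0],[[0,0,-15],0]]}}

```text
time_s: 4.68
position: [0.4724, -0.0636, 0.0542]
tcp_rot: [[0.235, -0.972, 0.03], [-0.971, -0.236, -0.028], [0.034, -0.022, -0.999]]
force: [0.2, 1.1, -0.9]
opening: 0.005
```

>>> {"method": "send_rows", "body": {"motion": [[[0,0,-30],0],[[0,0,-40],0],[[0,0,-40],0],[[0,0,-40],0],[[0,0,-40],0]]}}

```text
time_s: 5.1
position: [0.4631, -0.0574, 0.246]
tcp_rot: [[0.235, -0.972, 0.015], [-0.972, -0.235, -0.022], [0.025, -0.01, -1.0]]
force: [1.2, -0.1, -1.3]
opening: 0.007
```

```bash
python3 s.py .45 .13 .35;python3 - <<'E'
from h import *
c=capture("wrist");cv2.imwrite("pics/w3.png",c["image"])
E
```

```text
5.1 [ 0.4631 -0.0574  0.246 ] f [ 1.2 -0.1 -1.3] z [ 0.015 -0.022 -1.   ]
tool mm [-182.5  -32.3 -108.4]
```

View pics/w3.png

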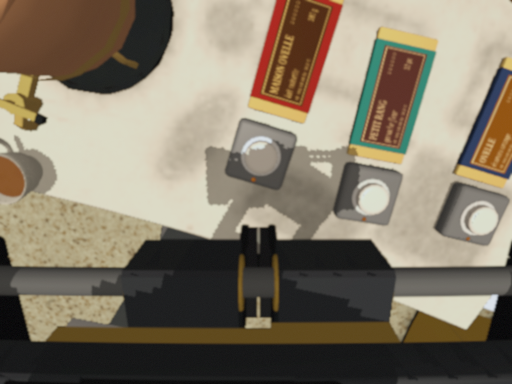

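>>> {"method": "send_rows", "body": {"motion": [[[0,5,-40],0],[[0,5,-40],0],[[-10,0,-35],0],[[-35,-5,-5],0],[[-38,-5,0],0]]}}

```text
time_s: 5.57
position: [0.4485, 0.0214, 0.3735]
tcp_rot: [[0.224, -0.973, 0.047], [-0.974, -0.226, -0.035], [0.045, -0.038, -0.998]]
force: [-0.6, 0.7, -0.6]
opening: 0.005
```

>>> {"method": "send_rows", "body": {"motion": [[[-38,-6,0],0],[[-38,-6,0],0],[[-38,-6,0],0],[[-38,-6,0],0],[[-38,-6,0],0]]}}

```text
time_s: 5.98
position: [0.4352, 0.2199, 0.3688]
tcp_rot: [[0.218, -0.974, 0.059], [-0.975, -0.22, -0.036], [0.048, -0.05, -0.998]]
force: [0.5, 0.9, -0.2]
opening: 0.004
```

```bash
python3 s.py .505 .365 .35;python3 - <<'E'
from h import *
for n in ["wrist","top","scene"]:
    c=capture(n);cv2.imwrite(f"pics/{n}4.png",c["image"])
    for r in place_of(n,"send_key")[:2]: print(n,np.round(r["xy"],1),round(r["p"],2),ray(c,r["xy"],.046).round(4))
E
```

```text
5.9833 [0.4352 0.2199 0.3688] f [ 0.5  0.9 -0.2] z [ 0.059 -0.036 -0.998]
tool mm [-127.2  -99.    17.7]
wrist [150.6  79.7] 0.69 [0.5133 0.3768 0.046 ]
scene [123.3 239.3] 0.53 [0.515  0.3859 0.046 ]
```

View pics/wrist4.png

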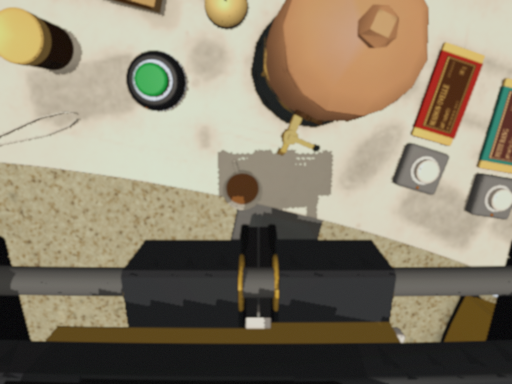

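View pics/scene4.png

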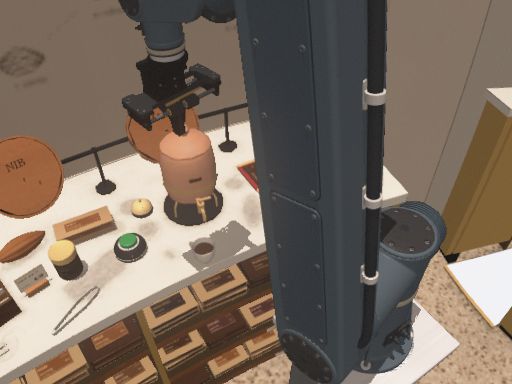

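>>> {"method": "send_rows", "body": {"motion": [[[-30,-22,0],0],[[-32,-24,0],0],[[-32,-24,0],0],[[-25,-20,0],0],[[-10,-10,0],0]]}}

```text
time_s: 6.7
position: [0.5106, 0.3565, 0.3668]
tcp_rot: [[0.196, -0.979, 0.056], [-0.979, -0.198, -0.042], [0.052, -0.047, -0.998]]
force: [0.5, 0.1, -0.6]
opening: 0.005
```

```bash
python3 s.py .514 .3755 .1;python3 - <<'E'
from h import *
for n in ["wrist","top"]:
    c=capture(n);cv2.imwrite(f"pics/{n}5.png",c["image"])
    for r in place_of(n,"send_key")[:2]: print(n,np.round(r["xy"],1),round(r["p"],2),ray(c,r["xy"],.046).round(4))
E
```

```text
6.7 [0.5106 0.3565 0.3668] f [ 0.5  0.1 -0.6] z [ 0.056 -0.042 -0.998]
tool mm [-31.7   5.4 265.6]
wrist [232.5 152.3] 0.73 [0.5131 0.3793 0.046 ]
top [147.8 185.6] 0.59 [0.5077 0.3728 0.046 ]
```

View pics/wrist5.png

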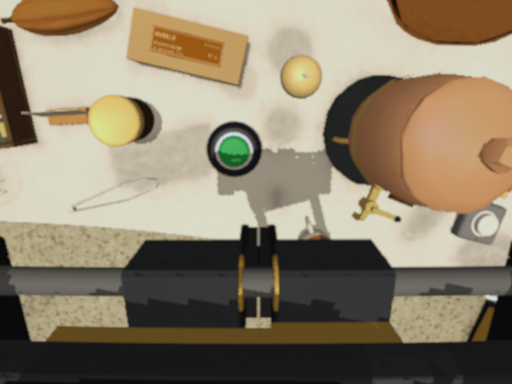

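Key at (233,152), about (0.5135, 0.377). Descend.

>>> {"method": "send_rows", "body": {"motion": [[[-10,1,35],0],[[-10,1,35],0],[[-10,1,35],0],[[-2,1,35],0],[[0,1,30],0]]}}

```text
time_s: 7.32
position: [0.5142, 0.3701, 0.204]
tcp_rot: [[0.182, -0.98, 0.076], [-0.982, -0.185, -0.035], [0.049, -0.069, -0.996]]
force: [0.3, -0.4, -0.6]
opening: 0.007
```

```bash
python3 s.py .5135 .377 .07
```

```text
7.3167 [0.5142 0.3701 0.204 ] f [ 0.3 -0.4 -0.6] z [ 0.076 -0.035 -0.996]
tool mm [-13.4   8.6 133.3]
```

>>> {"method": "send_rows", "body": {"motion": [[[-5,4,30],0],[[-5,4,30],0],[[-3,2,30],0],[[0,0,20],0],[[0,0,10],0]]}}

```text
time_s: 7.73
position: [0.5077, 0.3642, 0.078]
tcp_rot: [[0.171, -0.983, 0.069], [-0.984, -0.174, -0.042], [0.053, -0.061, -0.997]]
force: [0.1, -0.1, 0.8]
opening: 0.003
```

```bash
python3 s.py .5135 .377 .06;python3 - <<'E'
from h import *
for n in ["wrist"]:
    c=capture(n);cv2.imwrite(f"pics/{n}6.png",c["image"])
    for r in place_of(n,"send_key")[:2]: print(n,np.round(r["xy"],1),round(r["p"],2),ray(c,r["xy"],.046).round(4))
E
```

```text
7.7333 [0.5077 0.3642 0.078 ] f [ 0.1 -0.1  0.8] z [ 0.069 -0.042 -0.997]
tool mm [-12.5  -6.8  17.8]
wrist [236.8 212.1] 0.64 [0.5136 0.3773 0.046 ]
```

View pics/wrist6.png

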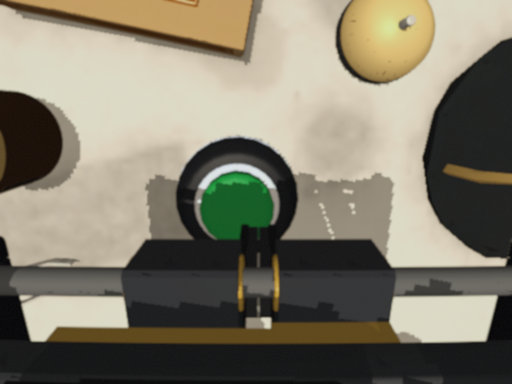

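>>> {"method": "send_rows", "body": {"motion": [[[-9,-5,4],0],[[-5,-3,4],0],[[-2,-1,4],0],[[0,0,0],0],[[0,0,0],0]]}}

```text
time_s: 8.25
position: [0.5208, 0.3841, 0.0728]
tcp_rot: [[0.168, -0.982, 0.081], [-0.985, -0.171, -0.036], [0.049, -0.074, -0.996]]
force: [-0.4, 0.7, -0.5]
opening: 0.005
```

```bash
python3 s.py .5135 .377 .046
```

```text
8.25 [0.5208 0.3841 0.0728] f [-0.4  0.7 -0.5] z [ 0.081 -0.036 -0.996]
tool mm [ 4.5 10.3 26.4]
```

>>> {"method": "send_rows", "body": {"motion": [[[3,6,6],0],[[1,2,6],0],[[0,0,4],0],[[0,0,1],0],[[0,0,0],0]]}}

```text
time_s: 8.67
position: [0.5142, 0.3782, 0.0553]
tcp_rot: [[0.169, -0.982, 0.083], [-0.984, -0.173, -0.035], [0.048, -0.075, -0.996]]
force: [0.5, -0.1, 0.1]
opening: 0.004
```

```bash
python3 s.py .5135 .377 .046
```

```text
8.6667 [0.5142 0.3782 0.0553] f [ 0.5 -0.1  0.1] z [ 0.083 -0.035 -0.996]
tool mm [0.6 1.6 9.3]
```

>>> {"method": "send_rows", "body": {"motion": [[[0,0.5,5],0],[[0,0.5,5],0],[[0,0,4],0],[[0,0,4],0],[[0,0,4],0]]}}

```text
time_s: 9.08
position: [0.5147, 0.378, 0.0383]
tcp_rot: [[0.168, -0.982, 0.083], [-0.985, -0.172, -0.034], [0.048, -0.076, -0.996]]
force: [-11.4, -4.4, 46.7]
opening: 0.003
```

>>> {"method": "send_rows", "body": {"motion": [[[0,0,-2],0],[[0,0,-8],0],[[0,0,-20],0],[[0,0,-30],0],[[0,0,-30],0]]}}

```text
time_s: 9.5
position: [0.5045, 0.3788, 0.1277]
tcp_rot: [[0.169, -0.983, 0.074], [-0.984, -0.172, -0.04], [0.052, -0.066, -0.996]]
force: [0.1, 0.4, -0.3]
opening: 0.001
```

>>> {"method": "send_rows", "body": {"motion": [[[0,0,-30],0],[[0,0,-30],0],[[0,0,-20],0],[[0,0,0],0],[[0,0,0],0]]}}

```text
time_s: 9.92
position: [0.5005, 0.3839, 0.2161]
tcp_rot: [[0.169, -0.982, 0.083], [-0.984, -0.172, -0.035], [0.049, -0.076, -0.996]]
force: [-0.1, 0.9, -0.5]
opening: 0.005
```

```bash
python3 s.py;python3 - <<'E'
from h import *
o=[]
for n in ["wrist","top"]:
    c=capture(n);o.append(cv2.resize(c["image"],(400,300)))
cv2.imwrite("pics/end.png",np.hstack(o))
E
```

```text
9.9167 [0.5005 0.3839 0.2161] f [-0.1  0.9 -0.5] z [ 0.083 -0.035 -0.996]
```

View pics/end.png

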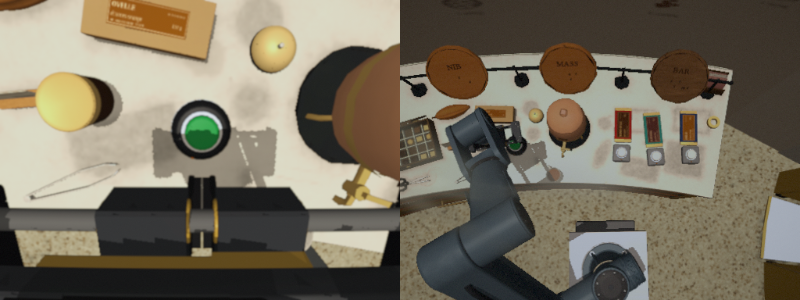

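The last picture shows the green key up at (202,130) in the wrist view. All three order keys stand at the right of the top view, and the tool is clear of everything at 0.216 m.

```bash
python3 -c "
from rig import bot
print(bot.hand_in())"
```

```text
the job is handed in; nothing more can be done
None
```

I pressed the red bar's order key, let it come up, then pressed the green send key and let it come up. The job was handed in at about 10 s of the 45 s allowed. Hand-in gives no verdict, and I judged both clicks from tip height and force, since nothing reports a click directly.

- **Red key:** with the gripper shut, the fingertips went down to about 34.5 mm, so the key sank about 7.5 mm. The force was 6 N, past the 4 N at which it bottoms.
- **Send key:** the fingertips reached about 38 mm, which is full travel. The force peaked at about 47 N on the key, more than the 12 N it needs. That is well under the 120 N wrist limit. It is above the 40 N limit for the arm or gripper body, but only the fingertips were touching.
- **Other two order keys:** I made no contact with the navy or teal keys.
- **Last checks:** the final pictures show all the keys looking as before and nothing displaced. The arm was clear at 0.216 m with wrist force within about 1 N of zero. I could not measure key heights to 1.5 mm from these pictures.
- **What disagreed:** the first network estimates of the red key from two cameras differed by 2 cm in x. The scene camera's view was partly blocked by the arm, so I used hand-picked pixels and the wrist camera, which agreed to about 4 mm.

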